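# Take the repaired bench scraper out of the cam vise and put it away in the tool block

### The job

The bench scraper standing in the small blue vise has had its new wooden handle fixed and is ready to go back beside the juicer. Swing the vise's cam lever out by about a right angle to open the jaw and leave it open, then lift the scraper out by its handle, keeping it blade down, and slide the blade down into the long slot of the tool block without forcing or dropping it, until the handle sits flush on the block. Leave the bowl, funnel, measuring cup and jug where they stand.

Things in the scene. Friction and masses are not known exactly. Their poses are not given: they have to be found in the camera images.
- scraper: Loose bench scraper, 0.24 kg. Origin: middle of the blade's lower edge, z up. Steel blade 3 mm thick (x), 140 wide (y), z 0 to 78 mm; brown wooden handle 26 thick (x), 140 long (y), z 78 to 110, rounded edges. Starts upright on the vise's bed between the jaws, x and y along the vise's, within 10 mm of centre. Once the jaw opens it stands loose and may lean up to 12 degrees about its y.
- vise: Fixed blue cam vise on a pale board 220 x 150 x 16 mm. Origin: under the clamped blade, on the worktop; z up, x along the jaw's travel, y along the jaws. Fixed jaw on the +x side (to x = 46 mm), sliding jaw on the -x side, cam and lever farther to -x (board from x = -137 to 83 mm). Jaws 80 mm wide (y), 45 high, tops 93 mm above the worktop.
- vise_bed (a point): Point on the vise's bed (tops of its two steel guide rails) between the jaws, under the clamped blade, 48 mm above the worktop; axes as the vise's.
- jaw (a joint): Travel of the sliding jaw in m: 0 clamped on the blade, grows as it slides to the vise's -x, about 0.010 at most. Driven by the lever's cam, 6 mm per radian of lever (6 mm at 1.0 rad, 9 mm at 1.5 rad); too stiff to be pushed back by the jaw itself.
- lever (a joint): Angle of the cam lever in rad about an upright axis, counter-clockwise from above: 0 at the start (locked; it points along the vise's +y), 1.57 pointing along the vise's -x, away from the jaws; stop at 1.75. Takes about 2 to 4 N at the knob; stays where it is left.
- lever_knob (a point): Middle of the black upright round knob at the lever's end, 23 mm in diameter, 40 mm high, this point 94 mm above the worktop (knob from 74 to 114 mm, bare lever bar 8 mm thick below, at 62 to 71 mm). 120 mm from the lever's axis.
- lever_pivot (a point): Point on the lever's upright turning axis at the height of the knob's middle: 69 mm to -x of the vise's origin, 94 mm above the worktop.
- slot (a point): Middle of the mouth of the long slot in the tool block, on the block's top face 95 mm above the worktop. Slot 8 mm wide (its x) by 151 mm long (its y), 88 mm deep straight down, edges of the mouth bevelled by 3 mm. With the scraper fully home its handle rests on the block's top, its lower edge 78 mm below this point.
- block: Fixed pale wooden tool block 150 (x) x 200 (y) x 95 mm, origin under its centre. The long slot runs along its y at x = -35 mm. Two black knife handles, 15 x 22 mm, stand up to 79 mm above the top at x = 47 mm, y = -45 and 45 mm, in short slots of their own.
- bowl: Glass collecting bowl (bystander), loose, 170 mm across, 70 mm high, origin under its centre. The fixed electric juicer (190 mm across, 272 mm high) stands some 20 to 30 cm behind it, beside the robot, out of the way of the work.
- funnel: Stainless steel funnel standing mouth down (bystander), loose, 112 mm across, 105 mm high, origin under its centre.
- cup: Aluminium measuring cup with a side handle (bystander), loose, 80 mm across, 85 mm high, origin under its centre.
- jug: White ceramic jug with a dark twist cap and a side handle (bystander), loose, 108 mm across, 192 mm high, origin under its centre.
Not all that is in view belongs to the job. What is shaped like the block but green is not meant. There is more than one size of the scraper; the one meant has the size given above.

How it is judged:
By the outcome, as a careful person would: the job done as asked, in the order asked, and still so for the second after the job is handed in, with the robot touching nothing.
It also fails if it takes over 64 s, if anything falls off the work surface, if the arm or the gripper's body presses on something with over 40 N, if the wrist force passes 120 N, or if a joint passes its speed limit or range.

### The arm

A 7-joint arm with a two-finger parallel gripper is mounted at the origin on the work surface. World frame = base frame: x ahead of the robot, y to its left, z up, the work surface at z = 0. Lengths are in mm, angles in rad, forces in N, time in s.
With the tool pointing down it reaches from about 400 to 875 mm from the base axis. Payload 6.5 kg.
Tool frame: the origin (TCP) lies on the centre line of the jaws, within the pads' length; the fingertips stand 25 mm ahead of it and the grasp point (between the pads) lies 6 mm ahead of it; z points along the fingers, y is the line along which they close (so a half turn about z gives the same grasp; the last joint's range is limited). The gripper opens to 88 mm and grips with 3 to 60 N. Pads are 18 mm wide; open, the fingers measure 123 mm over their backs; the gripper's body (75 mm by 187 mm) begins 45 mm behind the grasp point.
Start: joints at [-1.186, 0.536, -0.004, 1.538, 0.003, 1.067, -0.071], TCP at [283.189, 585.059, 263.716] pointing down, gripper open.
Joint ranges: [-2.7, 2.7], [-0.37, 2.16], [-1.27, 1.26], [0.24, 2.4], [-1.31, 4.45], [0.19, 1.91], [-2.76, 2.76]. Speed limits (rad/s): [2.39, 2.39, 3.14, 3.14, 3.14, 3.14, 3.14].

### API

Orientations are given as a unit quaternion [x, y, z, w].
In Python, from plant import sensors, grab_frame, get_calibration, order gives the robot as it stands.
- The arm moves only by the tool drive_tool, never from a script. Its argument "moves" is a list of rows, each an object of numbers: "x", "y", "z": the shift along the tool's x, y, z in m; "spin": the turn about the tool's z in degrees. A call has 1 to 5 rows; each row shifts and turns the commanded pose from where the row before left it, along the tool's axes as they then stand; what a row does not reach is not made up. A row lasts 1/10 s, in which the tool goes at most 50 mm and 8.59 degrees, less where a joint would pass 70% of its speed; a pose out of reach is approached as far as the arm can. A call with a gripper value outside its range is refused whole. "jaw" is the closure, from 0 (fully open) to 1 (shut), set as the call begins (left out, the last holds). The fingers move at their own pace and stop on an object; "force" is the grip in N (left out, the last holds). Time passes only in rows, so rows that do not move let the fingers close. It gives the time, the measured TCP pose, the force, the opening and the grip force at its end, in the units of the state.
- sensors.get_obs(): the state, without advancing time (a new reading comes with each control period).
- grab_frame(name): name is "scene" or "side" or "wrist"; returns the picture (480x640x3 uint8, red, green, blue); there is no depth.
- get_calibration(name): a dict with "K" (3x3 intrinsics, pixels), "k1" (the pictures are not rectified: a ray, as slopes to the right and down, at radius r is drawn at 1 + k1 r^2 times it, then the intrinsics apply), "rvec" (rotation vector, rad) and "tvec" (3), from world to camera coordinates, as OpenCV has them. Camera axes: x right, y down, z forward; pixel columns grow to the right and rows downward; lengths in mm; the calibration is good to about 2 mm. A picture is of the moment at which its call begins: read the wrist's pose just before it. get_calibration takes no time and is no camera call; for the wrist camera it gives the pose at the moment of the call.
- order.close_job(): hands the job in; it is judged then, once.
The state is a dict: "t": time; "joints": joint angles; "joint_vel": joint speeds; "tau": joint torques, N m; "eef_pos": TCP position; "tcp_rot": TCP orientation; "wrist_force": force on the tool from outside, world axes, zero at the start; "torque": the same for the moment, N m; "gripper_width": finger opening in mm; "gripper_force": force on a finger pad.
Only numpy, scipy, OpenCV 4.12 (cv2) and the standard library are available. Lean on these libraries where they do the work, as an engineer would, in place of code of your own. Each camera call takes 0.05 s, during which the arm holds its last target. There are 200 camera calls.

## Working session

There is one attempt and no reset: what is moved stays moved. The work goes in short steps, Python scripts to look and compute and a tool call to move; the robot and the scene stay as the last step left them, time stands still between calls to the robot, and variables do not carry over. Pictures are saved under pics/ and viewed, at most 10 in all, crops included, and the job is handed in when it is done.

Besides the shell and the picture viewer there is one more tool, called after ">>>" as name([rows], argument=value, ...), one row to a line, values as JSON. drive_tool: Moves the arm, as the interface text tells. Its arguments: {"type":"object","properties":{"moves":{"type":"array"},"jaw":{"type":"number"},"force":{"type":"number"}},"required":["moves"]}

```bash
mkdir -p pics
python3 - <<'E'
from plant import sensors, grab_frame, get_calibration
import cv2
o=sensors.get_obs(); print({k:o[k] for k in("t","eef_pos","tcp_rot","gripper_width")})
for n in("scene","side"):
    cv2.imwrite(f"pics/{n}0.png",grab_frame(n)[:,:,::-1])
    c=get_calibration(n); print(n,c)
E
```

```text
{'t': 0.0, 'eef_pos': array([282.99591154, 584.54291118, 262.85247054]), 'tcp_rot': array([ 2.23485538e-01,  9.74706885e-01, -8.29594436e-04, -1.18070635e-04]), 'gripper_width': 88.37082967028778}
scene {'K': array([[607.79575846,   0.        , 320.02608827],
       [  0.        , 607.79575846, 243.93410666],
       [  0.        ,   0.        ,   1.        ]]), 'k1': -0.18749618065771081, 'rvec': array([ 0.68573938,  2.52915414, -1.22335311]), 'tvec': array([ 441.85144892, -113.74692138, 2143.90725942])}
side {'K': array([[470.35496779,   0.        , 323.71807996],
       [  0.        , 470.35496779, 238.12373291],
       [  0.        ,   0.        ,   1.        ]]), 'k1': 0.03881359510988551, 'rvec': array([ 2.28937449, -0.7797704 ,  0.28080802]), 'tvec': array([-413.1798213 ,  317.85649123, 1175.52841064])}
```

View pics/scene0.png

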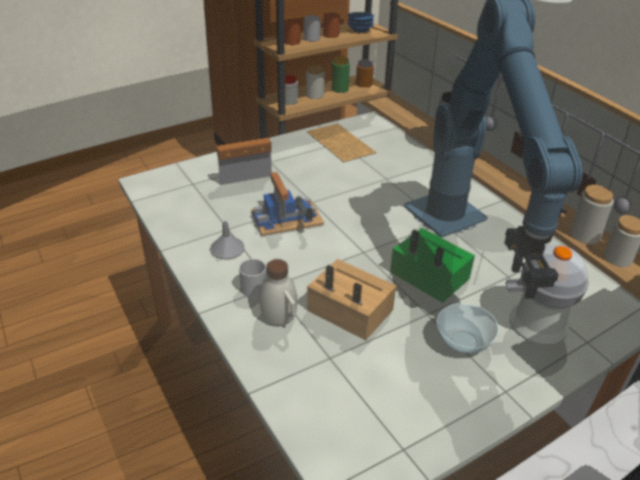

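View pics/side0.png

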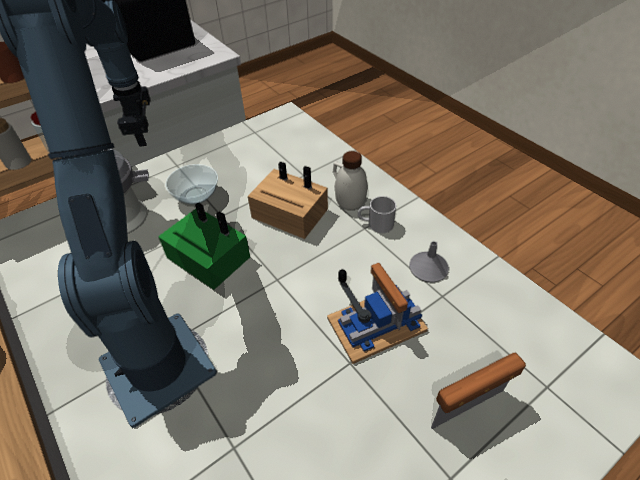

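The side view shows the vise at about (380,320), with its black knob at (343,275) and the scraper handle running (377,268)-(402,305). The block's top is around (290,187), and the slot is the longer line on the near-left. The scene view shows the same layout, and the larger scraper at (495,380) in the side view is the decoy.

```bash
cat > h.py <<'E'
import numpy as np, cv2
from plant import sensors, grab_frame, get_calibration
from scipy.spatial.transform import Rotation as R
def ray(c,uv):
    d=np.array([c['k1'],0,0,0,0.])
    p=cv2.undistortPoints(np.array([[uv]],float),c['K'],d)[0,0]
    Rm=cv2.Rodrigues(c['rvec'])[0]
    return -Rm.T@c['tvec'], Rm.T@np.array([p[0],p[1],1])
def at(c,uv,z):
    o,d=ray(c,uv); return o+d*(z-o[2])/d[2]
def proj(c,P):
    return cv2.projectPoints(np.array(P,float).reshape(-1,1,3),c['rvec'],c['tvec'],c['K'],np.array([c['k1'],0,0,0,0.]))[0][:,0]
E
python3 - <<'E'
from h import *
c=get_calibration("side")
for n,uv,z in [("knob",(343,275),110),("h1",(377,268),158),("h2",(402,305),158),("blkA",(249,193),95),("blkB",(273,169),95),("blkC",(328,186),95),("blkD",(301,209),95),
 ("board1",(328,322),16),("board2",(352,361),16),("board3",(427,328),16)]: print(n,at(c,uv,z).round())
img=cv2.imread("pics/side0.png")[130:370,230:470]
cv2.imwrite("pics/sidecrop.png",cv2.resize(img,(600,600),interpolation=cv2.INTER_CUBIC))
E
```

```text
knob [ 487. -127.  110.]
h1 [ 544. -191.  158.]
h2 [ 516. -309.  158.]
blkA [467. 312.  95.]
blkB [590. 364.  95.]
blkC [680. 186.  95.]
blkD [553. 154.  95.]
board1 [ 406. -168.   16.]
board2 [ 384. -292.   16.]
board3 [ 597. -339.   16.]
```

View pics/sidecrop.png

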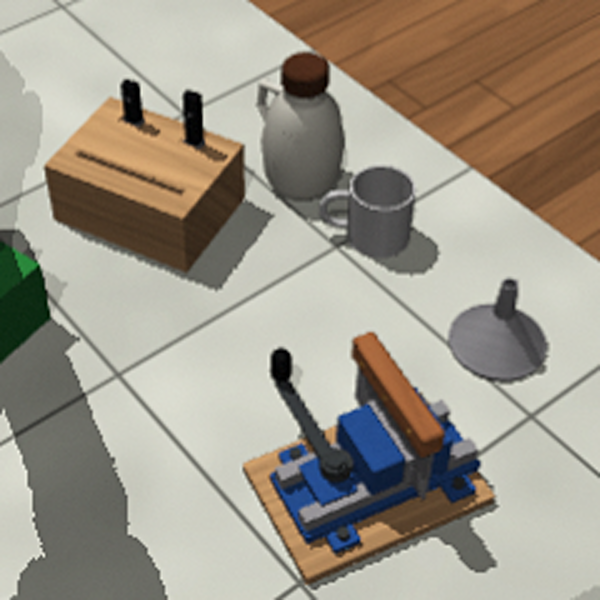

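The crop shows the block's top corners at (47,163), (112,98), (244,147), (185,217) and its slot ends at (78,155)-(183,190). The board corners are (245,465), (308,582), (495,495), and the knob top is (281,352). I'll fit poses from these as a rough start.

```bash
cat >> h.py <<'E'
from scipy.optimize import least_squares
def fit(c,pts,x0):
    L=np.array([p[0] for p in pts],float); U=np.array([p[1] for p in pts],float)
    def w(s,L=L): 
        a=s[2]; return np.c_[s[0]+L[:,0]*np.cos(a)-L[:,1]*np.sin(a), s[1]+L[:,0]*np.sin(a)+L[:,1]*np.cos(a), L[:,2]]
    f=lambda s:(proj(c,w(s))-U).ravel()
    r=least_squares(f,x0,x_scale=[100,100,1],loss='soft_l1'); return r.x, r.fun.reshape(-1,2).round(1), w
E
python3 - <<'E'
from h import *
c=get_calibration("side"); k=lambda x,y:(x/2.5+230-.3,y/2.5+130-.3)
b=[((-75,100,95),k(47,163)),((75,100,95),k(112,98)),((75,-100,95),k(244,147)),((-75,-100,95),k(185,217)),((-35,75.5,95),k(78,155)),((-35,-75.5,95),k(183,190)),((-75,-100,0),k(187,271)),((-75,100,0),k(55,216)),((75,-100,0),k(243,200))]
s,r,w=fit(c,b,[570,250,.45]); print("block",s,r.tolist(), "slot",w(s,np.array([[-35,0,95.]])))
v=[((-137,75,16),k(245,467)),((-137,-75,16),k(308,576)),((83,-75,16),k(495,492)),((-69,120,114),k(281,350))]
s,r,w=fit(c,v,[520,-250,-.2]); print("vise",s,r.tolist(), w(s,np.array([[-69,120,94.],[-69,0,94],[0,0,48]])))
cw=get_calibration("wrist"); Rm=cv2.Rodrigues(cw['rvec'])[0]; o=sensors.get_obs()
T=R.from_quat(o['tcp_rot']).as_matrix(); print("cam in tool",T.T@(-Rm.T@cw['tvec']-o['eef_pos']), "axes(cols)",(T.T@Rm.T).round(2), cw['K'][0,0])
g=at(c,(205,240),60); print("green",g)
for n,uv,z in[("jug",(350,200),30),("cup",(380,218),40),("bowl",(193,186),50),("funnel",(430,268),10)]:print(n,at(c,uv,z).round())
E
```

```text
block [5.66685608e+02 2.44170406e+02 4.08655726e-01] [[-0.9, 0.4], [-0.2, -0.9], [0.4, -1.2], [-0.7, 0.5], [0.6, -1.5], [-0.0, 0.4], [0.0, 0.7], [-0.1, 1.0], [1.1, -0.6]] slot [[534.56765385 230.262242    95.        ]]
vise [ 5.36691524e+02 -2.47335738e+02 -2.03991514e-01] [[-1.2, -2.5], [0.2, 0.4], [0.7, -0.0], [-0.0, 0.4]] [[ 493.43174785 -115.84584563   94.        ]
 [ 469.12218536 -233.35773937   94.        ]
 [ 536.69152427 -247.3357378    48.        ]]
cam in tool [ 8.29701438e+01 -3.80328259e-03 -1.19558249e+02] axes(cols) [[ 0.   -0.95 -0.32]
 [ 1.   -0.    0.  ]
 [-0.   -0.32  0.95]] 396.3177506103394
green [275.87202892 252.20127629  60.        ]
jug [739. 147.  30.]
cup [752.  18.  40.]
bowl [361. 503.  50.]
funnel [ 751. -201.   10.]
```

>>> drive_tool([
  {"z": -0.04},
  {"z": -0.03},
  {"x": -0.034,"y": -0.02},
  {"x": -0.04,"y": -0.025},
  {"x": -0.04,"y": -0.025},
])

```text
invalid input at $.moves[0]: expected keys x, y, z, spin
```

>>> drive_tool([
  {"x": -0.04,"y": -0.025},
  {"x": -0.04,"y": -0.025},
  {"x": -0.04,"y": -0.025},
  {"x": -0.04,"y": -0.025},
  {"x": -0.034,"y": -0.02},
])

```text
invalid input at $.moves[0]: expected keys x, y, z, spin
```

>>> drive_tool([
  {"x": -0.025,"y": -0.015},
  {"z": 0},
  {"z": 0},
])

```text
invalid input at $.moves[0]: expected keys x, y, z, spin
```

Run:
```python
from h import *
o=sensors.get_obs(); c=get_calibration("wrist"); im=grab_frame("wrist")
np.save("pics/wb.npy",c,allow_pickle=True); cv2.imwrite("pics/wb.png",im[:,:,::-1]); print(o['t'],o['eef_pos'],o['joint_vel'].round(3) if hasattr(o['joint_vel'],'round') else o['joint_vel'],o['joints'])
```

```text
0.1 [282.96245796 584.60950328 262.94926444] [-0.001 -0.001 -0.002 -0.003 -0.001 -0.    -0.   ] [-1.18621026  0.53707559 -0.0044663   1.53874035  0.00261481  1.06733266
 -0.07119916]
```

View pics/wb.png

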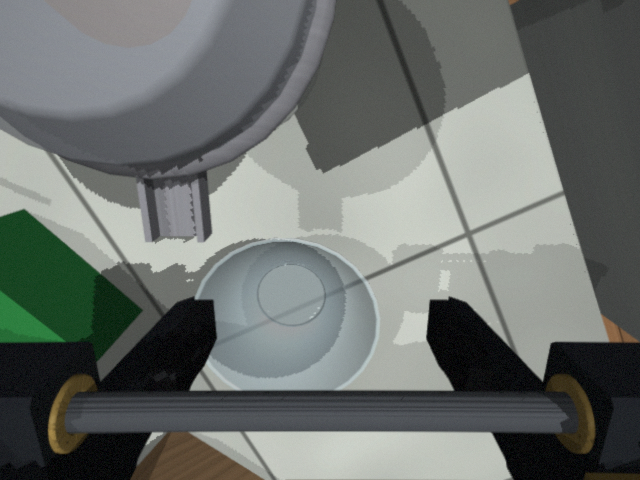

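The rows were refused because every key is required, so the arm is still at the start. This picture shows the bowl at (290,315) and the juicer at the top. I'll repeat the moves with full keys.

>>> drive_tool([
  {"x": 0,"y": 0,"z": -0.04,"spin": 0},
  {"x": 0,"y": 0,"z": -0.03,"spin": 0},
  {"x": -0.034,"y": -0.02,"z": 0,"spin": 0},
  {"x": -0.04,"y": -0.025,"z": 0,"spin": 0},
  {"x": -0.04,"y": -0.025,"z": 0,"spin": 0},
])

```text
t: 0.65
eef_pos: [355.7, 471.1, 333.6]
tcp_rot: [0.223, 0.975, -0.0, 0.0]
wrist_force: [0.8, -0.5, 0.2]
gripper_width: 88.1
gripper_force: 0.0
```

>>> drive_tool([
  {"x": -0.04,"y": -0.025,"z": 0,"spin": 0},
  {"x": -0.04,"y": -0.025,"z": 0,"spin": 0},
  {"x": -0.04,"y": -0.025,"z": 0,"spin": 0},
  {"x": -0.04,"y": -0.025,"z": 0,"spin": 0},
  {"x": -0.034,"y": -0.02,"z": 0,"spin": 0},
])

```text
t: 1.15
eef_pos: [478.7, 277.0, 333.7]
tcp_rot: [0.224, 0.975, -0.0, 0.0]
wrist_force: [0.1, 0.1, 0.5]
gripper_width: 88.0
gripper_force: 0.0
```

>>> drive_tool([
  {"x": -0.025,"y": -0.015,"z": 0,"spin": 0},
  {"x": 0,"y": 0,"z": 0,"spin": 0},
  {"x": 0,"y": 0,"z": 0,"spin": 0},
])

```text
t: 1.45
eef_pos: [493.6, 255.3, 333.5]
tcp_rot: [0.224, 0.975, -0.0, -0.0]
wrist_force: [-1.4, 0.5, 1.1]
gripper_width: 88.4
gripper_force: 0.0
```

Run:
```python
from h import *
o=sensors.get_obs(); c=get_calibration("wrist"); im=grab_frame("wrist")
np.save("pics/wb.npy",c,allow_pickle=True); cv2.imwrite("pics/wb1.png",im[:,:,::-1]); print(o['t'],o['eef_pos'],o['tcp_rot'],o['joint_vel'],o['joints'])
```

```text
1.45 [493.55344976 255.26794835 333.52737602] [ 2.24068667e-01  9.74573326e-01 -1.43933406e-05 -2.55511630e-04] [-2.99816367e-02  5.13243620e-05 -2.95378026e-02 -4.02949116e-04
 -3.48919866e-03  6.30032093e-04 -3.95075373e-03] [-0.66855743  0.30460502  0.13866502  1.71908962 -0.04640825  1.1214581
  0.60280828]
```

View pics/wb1.png

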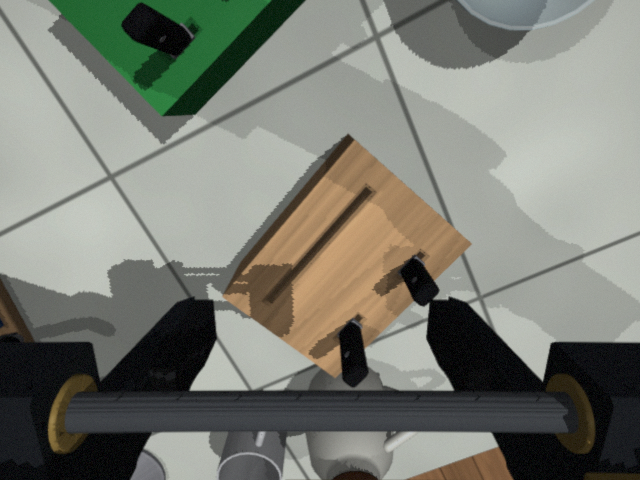

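The wrist view shows block corners at (350,135), (471,243), (337,379), (223,297) and slot ends at (372,188) and (268,301). The knives are on the far side from the slot, as expected.

Run:
```python
from h import *
c=np.load("pics/wb.npy",allow_pickle=True).item()
b=[((-75,100,95),(350,135)),((75,100,95),(471,243)),((75,-100,95),(337,379)),((-75,-100,95),(223,297)),((-35,75.5,95),(373,188)),((-35,-75.5,95),(266,301))]
s,r,w=fit(c,b,[566,244,.41]); print("block",s,r.tolist(),"slot",w(s,np.array([[-35,0,95.]])))
# slot refine: profiles across slot
g=cv2.GaussianBlur(cv2.cvtColor(cv2.imread("pics/wb1.png"),cv2.COLOR_BGR2GRAY),(0,0),.7).astype(float)
pts=[]
for y in np.arange(-66,67,6):
    xs=np.arange(-50,-19,.5); P=w(s,np.c_[xs,np.full(len(xs),y),np.full(len(xs),95.)])
    uv=proj(c,P).astype(np.float32); v=cv2.remap(g,uv[:,:1],uv[:,1:],1)[:,0].astype(float)
    wt=np.clip(np.median(v)-12-v,0,None); pts.append((y,(wt*xs).sum()/max(wt.sum(),1e-9),v.min()))
print(np.round(pts,1).tolist())
```

```text
block [5.62328217e+02 2.46551386e+02 4.28123263e-01] [[2.7, 2.5], [1.0, -1.8], [-1.2, -1.5], [-2.0, -0.1], [-4.8, -0.2], [1.9, 1.8]] slot [[530.48708965 232.02064017  95.        ]]
[[-66.0, -36.8, 46.2], [-60.0, -36.9, 43.1], [-54.0, -36.9, 44.0], [-48.0, -36.6, 43.8], [-42.0, -37.0, 43.1], [-36.0, -36.8, 44.2], [-30.0, -36.1, 43.1], [-24.0, -35.4, 45.5], [-18.0, -35.4, 44.1], [-12.0, -35.2, 43.7], [-6.0, -35.2, 43.9], [0.0, -35.2, 43.6], [6.0, -35.1, 43.2], [12.0, -34.9, 43.4], [18.0, -34.9, 43.8], [24.0, -34.9, 41.3], [30.0, -34.8, 45.1], [36.0, -34.8, 45.5], [42.0, -34.6, 45.5], [48.0, -34.7, 43.8], [54.0, -34.5, 43.7], [60.0, -34.5, 45.0], [66.0, -34.4, 43.3]]
```

>>> drive_tool([
  {"x": -0.02,"y": -0.04,"z": 0,"spin": 0},
  {"x": -0.02,"y": -0.04,"z": 0,"spin": 0},
  {"x": -0.02,"y": -0.04,"z": 0,"spin": 0},
  {"x": -0.02,"y": -0.04,"z": 0,"spin": 0},
  {"x": -0.02,"y": -0.04,"z": 0,"spin": 0},
])

```text
t: 2.0
eef_pos: [496.1, 32.1, 333.8]
tcp_rot: [0.222, 0.975, 0.0, 0.0]
wrist_force: [1.0, 0.1, 0.9]
gripper_width: 87.8
gripper_force: 0.0
```

>>> drive_tool([
  {"x": -0.02,"y": -0.04,"z": 0,"spin": 7.5},
  {"x": -0.02,"y": -0.04,"z": 0,"spin": 7.5},
  {"x": 0,"y": -0.03,"z": 0,"spin": 7.5},
  {"x": 0,"y": 0,"z": 0,"spin": 7.5},
  {"x": 0,"y": 0,"z": 0,"spin": 0},
])

```text
t: 2.5
eef_pos: [472.1, -78.9, 333.8]
tcp_rot: [0.468, 0.884, 0.0, -0.0]
wrist_force: [0.4, -0.0, 0.2]
gripper_width: 88.2
gripper_force: 0.0
```

>>> drive_tool([
  {"x": 0,"y": 0,"z": 0,"spin": 0},
  {"x": 0,"y": 0,"z": 0,"spin": 0},
])

```text
t: 2.7
eef_pos: [472.6, -78.5, 333.7]
tcp_rot: [0.466, 0.885, 0.0, -0.0]
wrist_force: [0.1, -0.5, -0.3]
gripper_width: 87.9
gripper_force: 0.0
```

Run:
```python
from h import *
o=sensors.get_obs(); c=get_calibration("wrist"); im=grab_frame("wrist")
np.save("pics/wv.npy",c,allow_pickle=True); cv2.imwrite("pics/wv.png",im[:,:,::-1]); print(o['t'],o['eef_pos'],o['tcp_rot'],o['joints'])
```

```text
2.7 [472.61996589 -78.48024161 333.67433755] [ 4.65780528e-01  8.84900272e-01  8.54881848e-05 -4.55988591e-05] [-0.28145521  0.16419081  0.39923808  1.91223067 -0.07236099  1.07899322
  0.74893765]
```

View pics/wv.png

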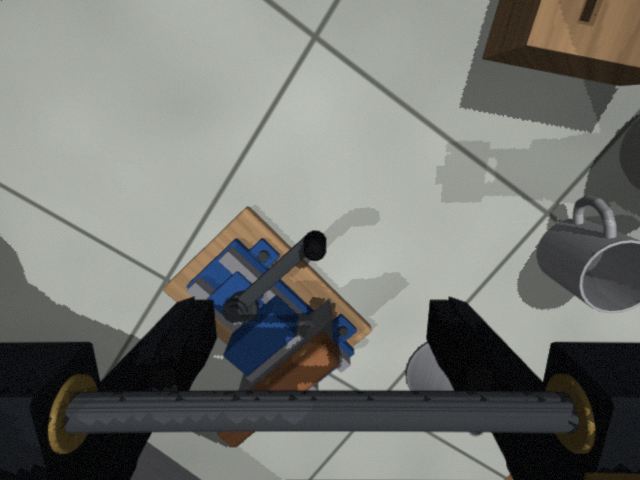

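The view shows the knob at (315,245), the pivot at (238,305), and board corners at (248,207), (166,283), (371,326). The handle partly hides behind the gripper bar.

Run:
```python
from h import *
c=np.load("pics/wv.npy",allow_pickle=True).item()
v=[((-137,75,16),(248,207)),((-137,-75,16),(166,283)),((83,75,16),(372,326)),((-69,120,98),(315,245))]
s,r,w=fit(c,v,[536,-247,-.2]); print("vise",s,r.tolist(), w(s,np.array([[-69,120,94.],[-69,0,94],[0,0,48]])))
print("knob98",at(c,(315,245),98),at(c,(317,243),110))
cs=get_calibration("side"); print(proj(cs,w(s,np.array([[-137,75,16.],[-137,-75,16],[83,-75,16],[-69,120,114]]))))
im=cv2.imread("pics/wv.png")[180:380,150:400]; cv2.imwrite("pics/wvc.png",cv2.resize(im,None,fx=3,fy=3,interpolation=cv2.INTER_CUBIC))
```

```text
vise [ 5.30968841e+02 -2.45137038e+02 -2.32811087e-01] [[-0.6, -3.0], [-6.5, 2.8], [0.5, 5.0], [1.9, -0.5]] [[ 491.5159863  -112.45519224   94.        ]
 [ 463.83034471 -229.21779434   94.        ]
 [ 530.96884092 -245.13703825   48.        ]]
knob98 [ 490.29340135 -113.87749156   98.        ] [ 488.5274106  -107.74051355  110.        ]
[[324.4353058  313.16428515]
 [349.21594453 360.19910663]
 [426.00765042 328.09491678]
 [340.66404508 269.69402696]]
```

View pics/wvc.png

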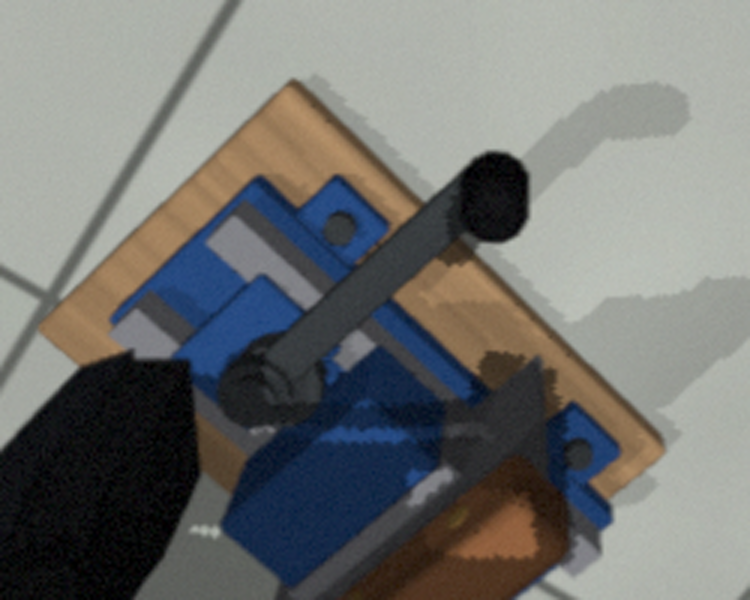

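Run:
```python
from h import *
c=np.load("pics/wv.npy",allow_pickle=True).item(); cs=get_calibration("side"); print(c['k1'],c['K'])
k=lambda x,y:(x/3+150-.3,y/3+180-.3); q=lambda x,y:(x/2.5+230-.3,y/2.5+130-.3)
v=[((-137,75,16),k(293,80)),((-137,-75,16),k(42,328)),((83,75,16),k(662,445)),((-69,120,96),k(495,197))]
s,r,w=fit(c,v,[536,-247,-.2]); print("vise",s,r.tolist(), w(s,np.array([[-69,120,94.],[-69,0,94],[0,0,48]])))
for z in (94,100): print("knob",at(c,k(495,197),z))
for p in v[:3]: print(at(c,p[1],16))
# joint fit side+wrist
u=[((-137,75,16),q(245,467)),((-137,-75,16),q(308,580)),((83,-75,16),q(495,492)),((-69,120,114),q(281,350))]
def f(s): 
    W=lambda pts:w(s,np.array([p[0] for p in pts],float))
    return np.r_[(proj(c,W(v))-[p[1] for p in v]).ravel(),(proj(cs,W(u))-[p[1] for p in u]).ravel()]
z=least_squares(f,s,x_scale=[100,100,1],loss='soft_l1'); print(z.x,z.fun.reshape(-1,2).round(1).tolist(), w(z.x,np.array([[-69,120,94.],[-69,0,94]])))
cb=np.load("pics/wb.npy",allow_pickle=True).item()
B=[((-75,100),(350,135)),((75,100),(471,243)),((75,-100),(337,379)),((-75,-100),(223,297)),((-35,75.5),(373,188)),((-35,-75.5),(266,301))]
for p in B: print(p[0],at(cb,p[1],95).round(1))
```

```text
0.02499372047816964 [[396.31775061   0.         321.13573624]
 [  0.         396.31775061 241.46253357]
 [  0.           0.           1.        ]]
vise [ 5.33007224e+02 -2.45910439e+02 -2.14385360e-01] [[-1.3, -0.2], [-3.4, 0.2], [3.3, 2.8], [1.0, -0.5]] [[ 491.11644564 -113.97802231   94.        ]
 [ 465.58681778 -231.2309033    94.        ]
 [ 533.00722435 -245.91043932   48.        ]]
knob [ 490.99395055 -115.51540303   94.        ]
knob [ 489.90159613 -113.75596603  100.        ]
[ 416.40637436 -142.90346311   16.        ]
[ 386.45353854 -287.48620096   16.        ]
[ 624.26083593 -189.47193973   16.        ]
[ 5.33951404e+02 -2.45880769e+02 -2.07871712e-01] [[-1.4, 0.4], [-2.9, 1.3], [4.0, 2.6], [0.9, -0.3], [-2.3, -2.5], [-1.2, -1.1], [-0.5, 0.3], [-1.1, 0.5]] [[ 491.20215831 -114.22401018   94.        ]
 [ 466.43681057 -231.64069363   94.        ]]
(-75, 100) [449.6 305.1  95. ]
(75, 100) [590.4 367.2  95. ]
(75, -100) [674.4 187.1  95. ]
(-75, -100) [536.6 126.2  95. ]
(-35, 75.5) [501.2 304.6  95. ]
(-35, -75.5) [559.2 162.6  95. ]
```

The pose agrees across views: knob near (491,-114.5), pivot near (466,-231.5), which is 120 mm apart as specified. Vise yaw is about -12°. Next I'll move above the knob, descend and grip it.

>>> drive_tool([
  {"x": -0.04,"y": -0.005,"z": 0.02,"spin": 0},
  {"x": 0,"y": 0,"z": 0.045,"spin": 0},
  {"x": 0,"y": 0,"z": 0.045,"spin": 0},
  {"x": 0,"y": 0,"z": 0.04,"spin": 0},
  {"x": 0,"y": 0,"z": 0.03,"spin": 0},
])

```text
t: 3.25
eef_pos: [489.8, -115.0, 151.2]
tcp_rot: [0.467, 0.884, -0.0, -0.001]
wrist_force: [-0.0, 0.3, -0.2]
gripper_width: 88.1
gripper_force: 0.0
```

>>> drive_tool([
  {"x": 0,"y": 0,"z": 0.025,"spin": 0},
  {"x": 0,"y": 0,"z": 0.022,"spin": 0},
  {"x": 0,"y": 0,"z": 0,"spin": 0},
  {"x": 0,"y": 0,"z": 0,"spin": 0},
])

```text
t: 3.65
eef_pos: [490.8, -115.6, 106.9]
tcp_rot: [0.468, 0.884, -0.0, -0.0]
wrist_force: [1.1, -0.4, -0.1]
gripper_width: 88.3
gripper_force: 0.0
```

Run:
```python
from h import *
o=sensors.get_obs(); c=get_calibration("wrist"); im=grab_frame("wrist")
cv2.imwrite("pics/wk.png",im[:,:,::-1]); print(o['t'],o['eef_pos'],o['tcp_rot'],o['wrist_force'])
```

```text
3.65 [ 490.76254221 -115.5921089   106.88416899] [ 4.67573865e-01  8.83953976e-01 -4.54262281e-05 -2.17824315e-04] [ 1.10855081 -0.36089259 -0.06415861]
```

View pics/wk.png

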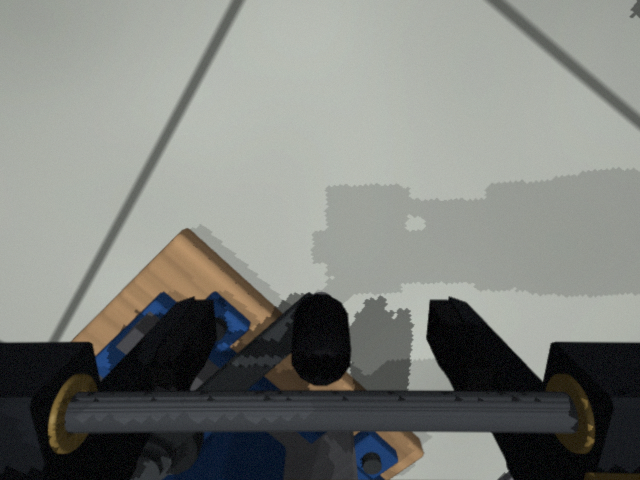

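The knob at (321,340) is centred between the fingers at 215 and 428. I'll grip it and swing along the arc (radius 120 mm, about 92°).

>>> drive_tool([
  {"x": 0,"y": 0,"z": 0,"spin": 0},
  {"x": 0,"y": 0,"z": 0,"spin": 0},
  {"x": 0,"y": 0,"z": 0,"spin": 0},
  {"x": 0,"y": 0,"z": 0,"spin": 0},
  {"x": 0,"y": 0,"z": 0,"spin": 0},
], jaw=1, force=20)

```text
t: 4.2
eef_pos: [490.6, -115.8, 106.9]
tcp_rot: [0.468, 0.884, 0.0, 0.0]
wrist_force: [0.6, 0.5, 0.9]
gripper_width: 50.4
gripper_force: 0.0
```

>>> drive_tool([
  {"x": 0.0064,"y": -0.0072,"z": 0,"spin": 0},
  {"x": 0.0064,"y": -0.0072,"z": 0,"spin": 0},
  {"x": 0.0052,"y": -0.0081,"z": 0,"spin": 0},
  {"x": 0.0052,"y": -0.0081,"z": 0,"spin": 0},
])

```text
t: 4.6
eef_pos: [452.2, -111.1, 106.9]
tcp_rot: [0.467, 0.884, 0.001, -0.0]
wrist_force: [4.7, 7.8, -0.2]
gripper_width: 22.1
gripper_force: 21.1
```

>>> drive_tool([
  {"x": 0.0038,"y": -0.0089,"z": 0,"spin": 0},
  {"x": 0.0038,"y": -0.0089,"z": 0,"spin": 0},
  {"x": 0.0024,"y": -0.0094,"z": 0,"spin": 0},
  {"x": 0.0024,"y": -0.0094,"z": 0,"spin": 0},
])

```text
t: 5.0
eef_pos: [414.7, -121.8, 106.9]
tcp_rot: [0.467, 0.885, 0.001, -0.0]
wrist_force: [0.7, 6.4, 1.9]
gripper_width: 21.9
gripper_force: 20.1
```

>>> drive_tool([
  {"x": 0.0008,"y": -0.0096,"z": 0,"spin": 0},
  {"x": 0.0008,"y": -0.0096,"z": 0,"spin": 0},
  {"x": -0.0008,"y": -0.0096,"z": 0,"spin": 0},
  {"x": -0.0008,"y": -0.0096,"z": 0,"spin": 0},
])

```text
t: 5.4
eef_pos: [382.7, -144.3, 106.9]
tcp_rot: [0.467, 0.884, 0.001, -0.0]
wrist_force: [1.5, 5.1, 2.4]
gripper_width: 21.7
gripper_force: 20.0
```

>>> drive_tool([
  {"x": -0.0022,"y": -0.0094,"z": 0,"spin": 0},
  {"x": -0.0022,"y": -0.0094,"z": 0,"spin": 0},
  {"x": -0.0038,"y": -0.0089,"z": 0,"spin": 0},
  {"x": -0.0038,"y": -0.0089,"z": 0,"spin": 0},
])

```text
t: 5.8
eef_pos: [359.1, -175.1, 106.9]
tcp_rot: [0.467, 0.884, 0.001, -0.0]
wrist_force: [0.2, 4.9, 3.5]
gripper_width: 22.1
gripper_force: 20.0
```

>>> drive_tool([
  {"x": -0.0051,"y": -0.0082,"z": 0,"spin": 0},
  {"x": -0.0051,"y": -0.0082,"z": 0,"spin": 0},
  {"x": -0.0063,"y": -0.0073,"z": 0,"spin": 0},
  {"x": -0.0063,"y": -0.0073,"z": 0,"spin": 0},
  {"x": 0,"y": 0,"z": 0,"spin": 0},
])

```text
t: 6.3
eef_pos: [346.3, -214.0, 106.8]
tcp_rot: [0.469, 0.883, -0.0, 0.0]
wrist_force: [-0.3, 1.2, 5.5]
gripper_width: 22.0
gripper_force: 20.0
```

Lever angle is about 93°. I'll release, rise, and move over the scraper with the closing axis along the vise's x.

>>> drive_tool([
  {"x": 0,"y": 0,"z": 0,"spin": 0},
  {"x": 0,"y": 0,"z": 0,"spin": 0},
  {"x": 0,"y": 0,"z": 0,"spin": 0},
  {"x": 0,"y": 0,"z": 0,"spin": 0},
  {"x": 0,"y": 0,"z": 0,"spin": 0},
], jaw=0)

```text
t: 6.8
eef_pos: [346.7, -212.4, 106.7]
tcp_rot: [0.468, 0.884, -0.0, -0.0]
wrist_force: [-0.8, 0.2, -1.0]
gripper_width: 59.6
gripper_force: 0.0
```

>>> drive_tool([
  {"x": 0,"y": 0,"z": -0.02,"spin": 0},
  {"x": 0,"y": 0,"z": -0.045,"spin": 0},
  {"x": 0,"y": 0,"z": -0.045,"spin": 0},
  {"x": 0,"y": 0,"z": -0.045,"spin": 0},
  {"x": 0,"y": 0,"z": -0.04,"spin": 0},
])

```text
t: 7.3
eef_pos: [346.5, -212.5, 303.9]
tcp_rot: [0.468, 0.884, 0.0, 0.001]
wrist_force: [0.6, 0.4, -0.8]
gripper_width: 88.0
gripper_force: 0.0
```

>>> drive_tool([
  {"x": -0.033,"y": 0.02,"z": 0,"spin": 0},
  {"x": -0.033,"y": 0.02,"z": 0,"spin": 0},
  {"x": -0.033,"y": 0.02,"z": 0,"spin": 0},
  {"x": -0.033,"y": 0.02,"z": 0,"spin": 0},
  {"x": -0.033,"y": 0.02,"z": 0,"spin": 0},
])

```text
t: 7.8
eef_pos: [523.5, -293.1, 301.4]
tcp_rot: [0.468, 0.884, 0.0, -0.0]
wrist_force: [0.8, 0.2, -0.3]
gripper_width: 87.9
gripper_force: 0.0
```

>>> drive_tool([
  {"x": 0,"y": 0,"z": 0,"spin": 8},
  {"x": 0,"y": 0,"z": 0,"spin": 8},
  {"x": 0,"y": 0,"z": 0,"spin": 8},
  {"x": 0,"y": 0,"z": 0,"spin": 8},
  {"x": 0,"y": 0,"z": 0,"spin": 8},
])

```text
t: 8.3
eef_pos: [522.0, -292.6, 301.4]
tcp_rot: [0.744, 0.668, -0.0, -0.0]
wrist_force: [0.4, 0.6, -0.4]
gripper_width: 88.0
gripper_force: 0.0
```

>>> drive_tool([
  {"x": 0,"y": 0,"z": 0,"spin": 6},
  {"x": 0,"y": 0,"z": 0,"spin": 0},
  {"x": 0,"y": 0,"z": 0,"spin": 0},
])

```text
t: 8.6
eef_pos: [522.1, -292.6, 301.5]
tcp_rot: [0.775, 0.632, -0.0, -0.0]
wrist_force: [0.1, 0.4, 0.4]
gripper_width: 88.1
gripper_force: 0.0
```

Run:
```python
from h import *
o=sensors.get_obs(); c=get_calibration("wrist"); im=grab_frame("wrist"); sd=grab_frame("side"); 
np.save("pics/ws.npy",c,allow_pickle=True); cv2.imwrite("pics/ws.png",im[:,:,::-1]);cv2.imwrite("pics/side1.png",sd[:,:,::-1]); print(o['t'],o['eef_pos'],o['tcp_rot'],o['joints'])
t=np.hstack([cv2.resize(im[120:400,200:440],(400,467),interpolation=2),cv2.resize(sd[230:370,310:430],(400,467),interpolation=2)])
cv2.imwrite("pics/wsc.png",t[:,:,::-1])
```

```text
8.6 [ 522.12893049 -292.60299542  301.52995714] [ 7.75224397e-01  6.31685906e-01 -1.47114160e-04 -1.72352158e-04] [-0.02195487  0.46652018  0.63429669  1.66871194 -0.30246773  1.10680763
  0.49491276]
```

View pics/wsc.png

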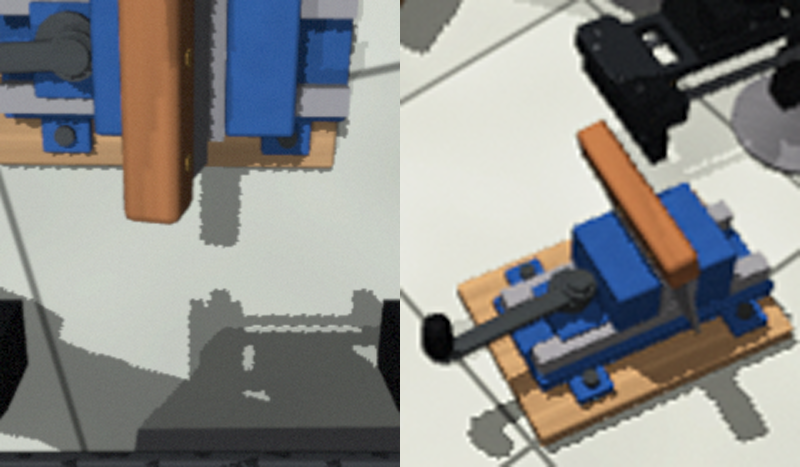

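The jaw is open with the lever along -x, and the scraper leans towards the sliding jaw (-x). In the left panel its handle spans u 125–192 at the near end, v≈220. I'll fit the lean and position.

```bash
cat > s.py <<'E'
from h import *
c=np.load("pics/ws.npy",allow_pickle=True).item(); cs=get_calibration("side")
V=np.array([533.5,-246,0]); yaw=np.radians(-12)
def W(p,x0,yc,th):
    x,y,z=p; L=np.array([x0+x*np.cos(th)-z*np.sin(th), yc+y, 48+x*np.sin(th)+z*np.cos(th)])
    return V+R.from_euler('z',yaw).apply(L)
k=lambda a,b:(a/1.6667+200-.2,b/1.6667+120-.2); q=lambda a,b:(a/3.333+310-.35,b/3.333+230-.35)
E
python3 - <<'E'
from s import *
U=lambda uv:((uv[0]+.2-200)*1.6667,(uv[1]+.2-120)*1.6667)
S=lambda uv:((uv[0]+.35-310)*3.333,(uv[1]+.35-230)*3.333)
P=lambda cc,p,*a: proj(cc,[W(p,*a)])[0]
for a in [(0,0,.2),(-3,0,.17),(0,0,.15)]:
    print(a,"end top-L",np.round(U(P(c,(-13,-70,107),*a))),"end top-R",np.round(U(P(c,(13,-70,107),*a))),"low-R",np.round(U(P(c,(13,-70,80),*a))),"L at y=40",np.round(U(P(c,(-13,40,107),*a))))
    print("  side: far topL",np.round(S(P(cs,(-13,70,110),*a))),"far topR",np.round(S(P(cs,(13,70,110),*a))),"near topL",np.round(S(P(cs,(-13,-70,110),*a))),"near topR",np.round(S(P(cs,(13,-70,110),*a))),"near lowL",np.round(S(P(cs,(-13,-70,78),*a))))
# vise check: fixed jaw top corners at (46,±40,93), board corner
B=lambda p: V+R.from_euler('z',yaw).apply(p)
for p in [(46,-40,93),(46,40,93),(83,-75,16),(-137,-75,16)]: print(p,np.round(U(proj(c,[B(p)])[0])),np.round(S(proj(cs,[B(p)])[0])))
E
```

```text
(0, 0, 0.2) end top-L [128. 234.] end top-R [186. 239.] low-R [199. 218.] L at y=40 [120. -33.]
  side: far topL [176. 134.] far topR [206. 118.] near topL [272. 276.] near topR [305. 258.] near lowL [276. 297.]
(-3, 0, 0.17) end top-L [128. 235.] end top-R [186. 239.] low-R [197. 218.] L at y=40 [120. -33.]
  side: far topL [176. 133.] far topR [206. 117.] near topL [273. 275.] near topR [305. 258.] near lowL [275. 297.]
(0, 0, 0.15) end top-L [140. 235.] end top-R [198. 239.] low-R [207. 218.] L at y=40 [133. -33.]
  side: far topL [182. 130.] far topR [213. 115.] near topL [279. 272.] near topR [312. 255.] near lowL [281. 294.]
(46, -40, 93) [296. 139.] [338. 251.]
(46, 40, 93) [305. -29.] [282. 174.]
(83, -75, 16) [336. 166.] [391. 324.]
(-137, -75, 16) [-12. 164.] [139. 437.]
```

The fit gives a lean of about 0.2 rad with the scraper shifted about +7 mm along y and -2 mm in x, consistent with the jaw's 9 mm opening. The knives rise to 174 mm and the gripper body would overlap them, so I'll grip high: fingertips 14 mm down the handle, TCP z 169.

>>> drive_tool([
  {"x": 0.03,"y": -0.004,"z": 0,"spin": 0},
  {"x": 0.025,"y": 0,"z": 0.02,"spin": 0},
  {"x": 0,"y": 0,"z": 0.04,"spin": 0},
  {"x": 0,"y": 0,"z": 0.03,"spin": 0},
  {"x": 0,"y": 0,"z": 0.02,"spin": 0},
])

```text
t: 9.2
eef_pos: [528.8, -237.3, 189.6]
tcp_rot: [0.775, 0.631, -0.0, -0.001]
wrist_force: [-0.1, 1.0, -0.6]
gripper_width: 88.3
gripper_force: 0.0
```

>>> drive_tool([
  {"x": 0,"y": 0,"z": 0.012,"spin": 0},
  {"x": 0,"y": 0,"z": 0.01,"spin": 0},
  {"x": 0,"y": 0,"z": 0,"spin": 0},
  {"x": 0,"y": 0,"z": 0,"spin": 0},
])

```text
t: 9.6
eef_pos: [530.0, -238.5, 170.5]
tcp_rot: [0.776, 0.631, 0.0, 0.001]
wrist_force: [-0.1, -0.4, -0.0]
gripper_width: 88.1
gripper_force: 0.0
```

>>> drive_tool([
  {"x": 0,"y": 0,"z": 0.0015,"spin": 0},
  {"x": 0,"y": 0,"z": 0,"spin": 0},
  {"x": 0,"y": 0,"z": 0,"spin": 0},
  {"x": 0,"y": 0,"z": 0,"spin": 0},
  {"x": 0,"y": 0,"z": 0,"spin": 0},
], jaw=1, force=12)

```text
t: 10.1
eef_pos: [529.5, -238.1, 168.3]
tcp_rot: [0.776, 0.631, 0.0, -0.0]
wrist_force: [0.2, 0.8, 1.3]
gripper_width: 50.5
gripper_force: 0.2
```

>>> drive_tool([
  {"x": 0,"y": 0,"z": 0,"spin": 0},
  {"x": 0,"y": 0,"z": 0,"spin": 0},
  {"x": 0,"y": 0,"z": 0,"spin": 0},
  {"x": 0,"y": 0,"z": 0,"spin": 0},
  {"x": 0,"y": 0,"z": 0,"spin": 0},
])

```text
t: 10.6
eef_pos: [529.7, -238.2, 168.2]
tcp_rot: [0.776, 0.63, 0.0, 0.0]
wrist_force: [-0.6, -0.4, -1.9]
gripper_width: 26.4
gripper_force: 11.9
```

>>> drive_tool([
  {"x": 0,"y": 0,"z": 0,"spin": 0},
  {"x": 0,"y": 0,"z": 0,"spin": 0},
  {"x": 0,"y": 0,"z": 0,"spin": 0},
  {"x": 0,"y": 0,"z": 0,"spin": 0},
], force=40)

```text
t: 11.0
eef_pos: [529.7, -238.2, 168.3]
tcp_rot: [0.776, 0.631, 0.0, 0.0]
wrist_force: [1.3, -0.9, -0.7]
gripper_width: 25.7
gripper_force: 39.7
```

Width is 25.7 mm, so the handle sits flat between the pads and upright. Now I'll lift.

>>> drive_tool([
  {"x": 0,"y": 0,"z": -0.008,"spin": 0},
  {"x": 0,"y": 0,"z": -0.012,"spin": 0},
  {"x": 0,"y": 0,"z": -0.015,"spin": 0},
  {"x": 0,"y": 0,"z": -0.015,"spin": 0},
  {"x": 0,"y": 0,"z": 0,"spin": 0},
])

```text
t: 11.5
eef_pos: [530.9, -239.0, 221.2]
tcp_rot: [0.776, 0.63, 0.001, 0.002]
wrist_force: [0.3, -0.2, -2.3]
gripper_width: 25.8
gripper_force: 39.6
```

>>> drive_tool([
  {"x": 0,"y": 0,"z": -0.02,"spin": 0},
  {"x": 0,"y": 0,"z": -0.025,"spin": 0},
  {"x": 0,"y": 0,"z": -0.025,"spin": 0},
  {"x": 0,"y": 0,"z": -0.025,"spin": 0},
  {"x": 0,"y": 0,"z": 0,"spin": 0},
])

```text
t: 12.0
eef_pos: [530.9, -239.2, 316.3]
tcp_rot: [0.776, 0.63, 0.002, 0.002]
wrist_force: [-0.1, -0.4, -2.4]
gripper_width: 25.9
gripper_force: 39.6
```

>>> drive_tool([
  {"x": 0,"y": 0,"z": 0,"spin": 0},
  {"x": 0,"y": 0,"z": 0,"spin": 0},
])

```text
t: 12.2
eef_pos: [528.8, -237.6, 311.7]
tcp_rot: [0.776, 0.631, -0.001, -0.001]
wrist_force: [0.1, -0.2, -3.3]
gripper_width: 25.3
gripper_force: 39.6
```

Run:
```python
from h import *
o=sensors.get_obs();print(o['t'],o['eef_pos'],o['joints'],o['wrist_force'],o['torque'])
for n in("wrist","side"):cv2.imwrite(f"pics/{n}_lift.png",grab_frame(n)[:,:,::-1])
np.save("pics/wl.npy",get_calibration("wrist"),allow_pickle=True)
# predicted handle corners if upright and hz=115 at grasp
c=get_calibration("side");T=R.from_quat(o['tcp_rot']);p=o['eef_pos']
for cc,n in((c,"side"),(get_calibration("wrist"),"wrist")):
    for y in(-1,1): print(n,[proj(cc,[p+T.apply([y*70*1.0,sx*13,11-0+dz])])[0].round(1).tolist() for sx in(-1,1) for dz in(0,)] , "blade bottom",proj(cc,[p+T.apply([y*70,0,6+115])])[0].round(1))
```

```text
12.2 [ 528.8224318  -237.58961793  311.66369981] [-0.13087589  0.42048681  0.64023359  1.70488067 -0.27546357  1.11045831
  0.38561233] [ 0.1068975  -0.17808331 -3.34544615] [-0.04381582  0.08573859  0.01719053]
side [[402.2, 267.8], [412.7, 263.6]] blade bottom [401.9 296.2]
side [[369.5, 224.9], [379.4, 221.3]] blade bottom [371.6 254.3]
wrist [[290.9, 481.8], [351.2, 481.8]] blade bottom [321.1 340. ]
wrist [[280.8, 150.7], [361.5, 150.7]] blade bottom [321.2 131.9]
```

Run:
```python
from h import *
im=cv2.imread("pics/wrist_lift.png"); hsv=cv2.cvtColor(im,cv2.COLOR_BGR2HSV)
m=((hsv[...,0]<16)&(hsv[...,1]>110)&(hsv[...,2]>60)).astype(np.uint8); m[:, :250]=0; m[:,400:]=0
n,l,st,ce=cv2.connectedComponentsWithStats(m); i=1+st[1:,4].argmax(); print("wrist handle",st[i],ce[i])
for v in range(st[i][1],st[i][1]+60,6): xs=np.where(l[v]==i)[0]; print(v,xs.min(),xs.max(),end="; ")
im=cv2.imread("pics/side_lift.png"); hsv=cv2.cvtColor(im,cv2.COLOR_BGR2HSV)
m=((hsv[...,0]<16)&(hsv[...,1]>140)&(hsv[...,2]>60)).astype(np.uint8); m[:200]=0;m[320:]=0;m[:,:340]=0;m[:,450:]=0
n,l,st,ce=cv2.connectedComponentsWithStats(m)
for j in st[1:].argsort(0)[:,4][::-1][:3]+1: print("\nside",st[j]); print(cv2.minAreaRect(np.argwhere(l==j)[:,::-1].astype(np.float32)))
# slot in wb1
g=cv2.cvtColor(cv2.imread("pics/wb1.png"),cv2.COLOR_BGR2GRAY)
c=np.load("pics/wb.npy",allow_pickle=True).item()
m=(g<62).astype(np.uint8); m[:170]=0;m[320:]=0;m[:,:250]=0;m[:,385:]=0
n,l,st,ce=cv2.connectedComponentsWithStats(m)
for j in st[1:].argsort(0)[:,4][::-1][:3]+1:
    r=cv2.minAreaRect(np.argwhere(l==j)[:,::-1].astype(np.float32)); bx=cv2.boxPoints(r); print("slot?",st[j],r,[at(c,p,95)[:2].round(1).tolist() for p in bx])
```

```text
wrist handle [  285   149    74   242 16065] [321.24481793 266.80336134]
149 303 315; 155 294 354; 161 289 355; 167 287 357; 173 285 358; 179 286 358; 185 286 357; 191 286 357; 197 286 357; 203 286 357; 
side [388 240  24  36 398]
((397.8716125488281, 257.520263671875), (37.19924545288086, 14.065963745117188), 54.46232223510742)

side [435 200  15  19 139]
((442.0, 209.0), (18.0, 14.0), 90.0)

side [387 255   2   2   3]
((387.75006103515625, 255.25003051757812), (1.4142134189605713, 0.7071067094802856), 45.0)
slot? [ 263  188  108  115 1053] ((316.7477111816406, 245.57138061523438), (8.903132438659668, 152.820068359375), 41.958152770996094) [[556.1, 160.1], [496.0, 298.5], [503.6, 301.7], [564.8, 162.9]]
slot? [250 170  78  91 759] ((285.9896240234375, 212.87586975097656), (7.222808837890625, 118.44230651855469), 40.23636245727539) [[507.8, 167.4], [462.3, 271.3], [468.2, 273.9], [514.3, 169.8]]
slot? [355 315   6   5  21] ((357.5, 317.0), (5.0, 4.0), 0.0) [[616.7, 234.4], [612.6, 236.3], [614.8, 240.8], [618.9, 239.0]]
```

The handle is upright and centred in the grip, within about 1 mm along y. The slot from wrist segmentation is centred at (530.1,230.8), yaw 23.65°, length 151.3 (nominal 151). I'll carry it to a spot 100 mm short of the slot and re-measure there.

>>> drive_tool([
  {"x": 0.02,"y": -0.009,"z": -0.005,"spin": 0},
  {"x": 0.033,"y": -0.0145,"z": 0,"spin": 0},
  {"x": 0.035,"y": -0.015,"z": 0,"spin": 0},
  {"x": 0.035,"y": -0.015,"z": 0,"spin": 0},
  {"x": 0.035,"y": -0.015,"z": 0,"spin": 0},
])

```text
t: 12.8
eef_pos: [494.0, -68.1, 317.5]
tcp_rot: [0.776, 0.63, -0.001, -0.0]
wrist_force: [0.4, 0.4, -3.3]
gripper_width: 25.9
gripper_force: 39.6
```

>>> drive_tool([
  {"x": 0.035,"y": -0.015,"z": 0,"spin": 0},
  {"x": 0.035,"y": -0.015,"z": 0,"spin": 0},
  {"x": 0.035,"y": -0.015,"z": 0,"spin": 0},
  {"x": 0.035,"y": -0.015,"z": 0,"spin": 0},
  {"x": 0.035,"y": -0.015,"z": 0,"spin": 0},
])

```text
t: 13.3
eef_pos: [456.4, 118.5, 317.6]
tcp_rot: [0.776, 0.63, -0.0, -0.0]
wrist_force: [0.5, -0.1, -2.1]
gripper_width: 25.7
gripper_force: 39.6
```

>>> drive_tool([
  {"x": 0.033,"y": -0.0155,"z": 0,"spin": 0},
  {"x": 0.025,"y": -0.012,"z": 0,"spin": 0},
  {"x": 0.01,"y": -0.005,"z": 0,"spin": 0},
  {"x": 0,"y": 0,"z": 0,"spin": -5},
  {"x": 0,"y": 0,"z": 0,"spin": -7},
])

```text
t: 13.8
eef_pos: [439.4, 189.7, 317.6]
tcp_rot: [0.705, 0.71, -0.001, 0.0]
wrist_force: [-0.6, 0.7, -2.8]
gripper_width: 26.1
gripper_force: 39.6
```

>>> drive_tool([
  {"x": 0,"y": 0,"z": 0,"spin": -7},
  {"x": 0,"y": 0,"z": 0,"spin": -7},
  {"x": 0,"y": 0,"z": 0,"spin": -6},
  {"x": 0,"y": 0,"z": 0,"spin": -3.4},
  {"x": 0,"y": 0,"z": 0,"spin": 0},
])

```text
t: 14.3
eef_pos: [439.6, 189.1, 317.8]
tcp_rot: [0.548, 0.836, -0.001, -0.0]
wrist_force: [0.2, 0.6, -2.9]
gripper_width: 25.7
gripper_force: 39.6
```

>>> drive_tool([
  {"x": 0,"y": 0,"z": 0,"spin": 0},
  {"x": 0,"y": 0,"z": 0,"spin": 0},
  {"x": 0,"y": 0,"z": 0,"spin": 0},
  {"x": 0,"y": 0,"z": 0,"spin": 0},
])

```text
t: 14.7
eef_pos: [439.5, 190.3, 318.2]
tcp_rot: [0.548, 0.837, -0.0, 0.0]
wrist_force: [0.6, 1.4, -3.2]
gripper_width: 26.0
gripper_force: 39.6
```

```bash
cat > slot.py <<'E'
from h import *
o=sensors.get_obs(); c=get_calibration("wrist"); im=grab_frame("wrist"); o2=sensors.get_obs()
cv2.imwrite("pics/w_slot.png",im[:,:,::-1]); np.save("pics/wsl.npy",c,allow_pickle=True)
print(o['t'],o['eef_pos'],o['tcp_rot'],o2['eef_pos'],o['gripper_width'],o['wrist_force'])
a=np.radians(23.6); S=np.array([530.1,230.8,95]); ey=np.array([-np.sin(a),np.cos(a),0])
e=proj(c,[S-75*ey,S+75*ey,S]); print("pred ends",e.round(1).tolist())
g=cv2.cvtColor(im,cv2.COLOR_RGB2GRAY); x0,y0=np.maximum((e.min(0)-25).astype(int),0); x1,y1=(e.max(0)+25).astype(int)
for t in (50,60,70):
    m=np.zeros_like(g); m[y0:y1,x0:x1]=(g[y0:y1,x0:x1]<t); n,l,st,ce=cv2.connectedComponentsWithStats(m)
    for j in st[1:].argsort(0)[:,4][::-1][:2]+1:
        r=cv2.minAreaRect(np.argwhere(l==j)[:,::-1].astype(np.float32)); W=np.array([at(c,p,95)[:2] for p in cv2.boxPoints(r)])
        A,B=((W[0]+W[1])/2,(W[2]+W[3])/2) if np.linalg.norm(W[0]-W[1])<np.linalg.norm(W[1]-W[2]) else ((W[1]+W[2])/2,(W[3]+W[0])/2)
        d=B-A; d=d*np.sign(d[1]); print(t,st[j],"ctr",W.mean(0).round(1),"len",np.linalg.norm(d).round(1),"yaw",np.degrees(np.arctan2(-d[0],d[1])).round(2))
E
python3 slot.py
```

```text
14.7 [439.46799461 190.33492786 318.1861159 ] [ 5.47951143e-01  8.36510336e-01 -4.70675157e-05  1.22997785e-05] [439.45294631 190.38019072 318.2036477 ] 25.975562942828578 [ 0.56344973  1.4321074  -3.24930475]
pred ends [[426.1, 284.3], [441.5, 117.7], [433.1, 206.8]]
50 [434 169   2   4   5] ctr [515.9 259.3] len 2.6 yaw 1.33
50 [433 181   2   3   3] ctr [519.4 250.1] len 1.3 yaw 70.84
60 [ 426  118   20  157 1011] ctr [528.3 235.8] len 139.4 yaw 23.54
60 [429 277   1   1   1] ctr [559.1 169.8] len 0.0 yaw -0.0
70 [ 425  118   21  163 1212] ctr [529.7 233.2] len 145.3 yaw 23.96
```

Repeated wrist measurements agree on the slot normal within about 0.3 mm (578.2), and tool yaw matches at 23.5°. I'll move over the slot and lower to just above the mouth.

>>> drive_tool([
  {"x": 0,"y": 0.02,"z": 0,"spin": 0},
  {"x": 0,"y": 0.03,"z": 0,"spin": 0},
  {"x": 0,"y": 0.03,"z": 0,"spin": 0},
  {"x": 0.0005,"y": 0.019,"z": 0,"spin": 0},
  {"x": 0,"y": 0,"z": 0.02,"spin": 0},
])

```text
t: 15.25
eef_pos: [533.5, 232.3, 299.9]
tcp_rot: [0.548, 0.837, 0.003, 0.002]
wrist_force: [-0.4, -0.8, -2.5]
gripper_width: 25.5
gripper_force: 39.6
```

>>> drive_tool([
  {"x": 0,"y": 0,"z": 0.03,"spin": 0},
  {"x": 0,"y": 0,"z": 0.025,"spin": 0},
  {"x": 0,"y": 0,"z": 0.015,"spin": 0},
  {"x": 0,"y": 0,"z": 0,"spin": 0},
  {"x": 0,"y": 0,"z": 0,"spin": 0},
])

```text
t: 15.75
eef_pos: [530.3, 230.6, 228.6]
tcp_rot: [0.548, 0.837, 0.0, 0.0]
wrist_force: [0.1, -0.4, -1.8]
gripper_width: 25.8
gripper_force: 39.6
```

>>> drive_tool([
  {"x": 0,"y": 0,"z": 0,"spin": 0},
  {"x": 0,"y": 0,"z": 0,"spin": 0},
])

```text
t: 15.95
eef_pos: [530.6, 230.7, 229.4]
tcp_rot: [0.548, 0.837, 0.001, 0.0]
wrist_force: [-0.3, -0.1, -2.0]
gripper_width: 25.8
gripper_force: 39.6
```

Run:
```python
from h import *
a=[sensors.get_obs()]; im=grab_frame("side"); sc=grab_frame("scene"); o=sensors.get_obs()
print(o['t'],a[0]['eef_pos'],o['eef_pos'],o['tcp_rot'],o['wrist_force'])
p=o['eef_pos']; T=R.from_quat(o['tcp_rot']); aa=np.radians(23.6)
t=np.hstack([cv2.resize(im[150:250,235:345],(440,400),interpolation=2),cv2.resize(sc[215:335,300:400],(333,400),interpolation=2)])
cv2.imwrite("pics/over.png",t[:,:,::-1])
c=get_calibration("side")
for nm,S in (("wrist",np.array([530,230.4,95])),("side",np.array([534.6,230.3,95]))):
    ey=np.array([-np.sin(aa),np.cos(aa),0]); e=proj(c,[S-75.5*ey,S+75.5*ey]); print(nm,((e-[235,150])*4).round().tolist())
print("blade bottom",((proj(c,[p+T.apply([s*70,0,120.2]) for s in(-1,1)])-[235,150])*4).round().tolist())
```

```text
16.05 [530.64473924 230.73182096 229.35536944] [530.37330255 230.67458893 229.00460353] [5.47738491e-01 8.36649311e-01 6.29494962e-04 2.82859159e-04] [-0.07704495  0.26560706 -3.08459052]
wrist [[267.0, 227.0], [101.0, 163.0]]
side [[272.0, 224.0], [106.0, 161.0]]
blade bottom [[260.0, 210.0], [105.0, 151.0]]
```

View pics/over.png

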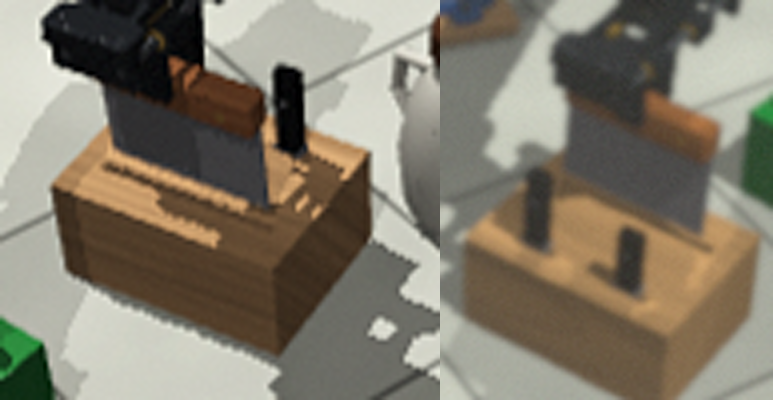

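The blade hangs parallel above the slot. Its lower edge runs (112,153)-(267,207) in the left panel and the slot line from (105,163), both shifted from prediction by the same small camera bias. I'll lower gently, watching the force.

>>> drive_tool([
  {"x": 0,"y": 0,"z": 0.006,"spin": 0},
  {"x": 0,"y": 0,"z": 0.006,"spin": 0},
  {"x": 0,"y": 0,"z": 0.005,"spin": 0},
  {"x": 0,"y": 0,"z": 0.003,"spin": 0},
  {"x": 0,"y": 0,"z": 0,"spin": 0},
])

```text
t: 16.55
eef_pos: [529.5, 230.3, 207.4]
tcp_rot: [0.548, 0.837, -0.001, -0.0]
wrist_force: [0.0, 0.1, -3.1]
gripper_width: 25.7
gripper_force: 39.9
```

>>> drive_tool([
  {"x": 0,"y": 0,"z": 0.004,"spin": 0},
  {"x": 0,"y": 0,"z": 0.004,"spin": 0},
  {"x": 0,"y": 0,"z": 0.003,"spin": 0},
  {"x": 0,"y": 0,"z": 0,"spin": 0},
])

```text
t: 16.95
eef_pos: [529.6, 230.3, 196.5]
tcp_rot: [0.548, 0.837, -0.001, -0.0]
wrist_force: [0.0, -0.4, -2.4]
gripper_width: 25.7
gripper_force: 39.9
```

The blade is about 19 mm inside the slot with no contact force.

>>> drive_tool([
  {"x": 0,"y": 0,"z": 0.006,"spin": 0},
  {"x": 0,"y": 0,"z": 0.007,"spin": 0},
  {"x": 0,"y": 0,"z": 0.007,"spin": 0},
  {"x": 0,"y": 0,"z": 0.005,"spin": 0},
  {"x": 0,"y": 0,"z": 0,"spin": 0},
])

```text
t: 17.45
eef_pos: [529.5, 230.2, 171.2]
tcp_rot: [0.548, 0.837, -0.001, -0.0]
wrist_force: [-0.3, 0.3, -1.7]
gripper_width: 25.6
gripper_force: 39.9
```

>>> drive_tool([
  {"x": 0,"y": 0,"z": 0.007,"spin": 0},
  {"x": 0,"y": 0,"z": 0.007,"spin": 0},
  {"x": 0,"y": 0,"z": 0.006,"spin": 0},
  {"x": 0,"y": 0,"z": 0.005,"spin": 0},
  {"x": 0,"y": 0,"z": 0,"spin": 0},
])

```text
t: 17.95
eef_pos: [529.7, 230.3, 146.4]
tcp_rot: [0.548, 0.837, -0.0, -0.0]
wrist_force: [-0.1, 0.9, -2.9]
gripper_width: 25.5
gripper_force: 39.9
```

>>> drive_tool([
  {"x": 0,"y": 0,"z": 0.003,"spin": 0},
  {"x": 0,"y": 0,"z": 0.002,"spin": 0},
  {"x": 0,"y": 0,"z": 0,"spin": 0},
  {"x": 0,"y": 0,"z": 0,"spin": 0},
])

```text
t: 18.35
eef_pos: [530.1, 230.4, 142.3]
tcp_rot: [0.548, 0.837, 0.0, 0.0]
wrist_force: [-0.2, -0.1, -2.8]
gripper_width: 25.2
gripper_force: 39.9
```

>>> drive_tool([
  {"x": 0,"y": 0,"z": 0.0015,"spin": 0},
  {"x": 0,"y": 0,"z": 0.0015,"spin": 0},
  {"x": 0,"y": 0,"z": 0,"spin": 0},
  {"x": 0,"y": 0,"z": 0,"spin": 0},
])

```text
t: 18.75
eef_pos: [530.0, 230.4, 139.2]
tcp_rot: [0.548, 0.837, -0.0, -0.0]
wrist_force: [0.8, 0.2, -2.2]
gripper_width: 25.2
gripper_force: 39.9
```

>>> drive_tool([
  {"x": 0,"y": 0,"z": 0.0008,"spin": 0},
  {"x": 0,"y": 0,"z": 0,"spin": 0},
  {"x": 0,"y": 0,"z": 0.0007,"spin": 0},
  {"x": 0,"y": 0,"z": 0,"spin": 0},
  {"x": 0,"y": 0,"z": 0,"spin": 0},
])

```text
t: 19.25
eef_pos: [530.0, 230.4, 137.7]
tcp_rot: [0.548, 0.837, -0.0, 0.0]
wrist_force: [-0.5, 0.6, -1.9]
gripper_width: 25.4
gripper_force: 39.9
```

>>> drive_tool([
  {"x": 0,"y": 0,"z": 0.0006,"spin": 0},
  {"x": 0,"y": 0,"z": 0,"spin": 0},
  {"x": 0,"y": 0,"z": 0,"spin": 0},
])

```text
t: 19.55
eef_pos: [530.1, 230.5, 137.2]
tcp_rot: [0.548, 0.837, 0.0, 0.0]
wrist_force: [0.9, 0.9, -2.4]
gripper_width: 25.8
gripper_force: 39.9
```

>>> drive_tool([
  {"x": 0,"y": 0,"z": 0.0006,"spin": 0},
  {"x": 0,"y": 0,"z": 0,"spin": 0},
  {"x": 0,"y": 0,"z": 0,"spin": 0},
])

```text
t: 19.85
eef_pos: [530.1, 230.5, 137.1]
tcp_rot: [0.548, 0.837, 0.0, 0.0]
wrist_force: [-1.8, -0.2, 5.3]
gripper_width: 25.4
gripper_force: 39.9
```

Contact at TCP z 137.1, the expected home height, with a net force of about 8 N, so the handle is seated. I'll release and rise.

>>> drive_tool([
  {"x": 0,"y": 0,"z": 0,"spin": 0},
  {"x": 0,"y": 0,"z": 0,"spin": 0},
  {"x": 0,"y": 0,"z": 0,"spin": 0},
  {"x": 0,"y": 0,"z": 0,"spin": 0},
  {"x": 0,"y": 0,"z": 0,"spin": 0},
], jaw=0.4)

```text
t: 20.35
eef_pos: [530.1, 230.4, 136.5]
tcp_rot: [0.548, 0.837, 0.0, 0.0]
wrist_force: [0.7, -0.6, 0.5]
gripper_width: 52.8
gripper_force: 0.0
```

>>> drive_tool([
  {"x": 0,"y": 0,"z": -0.01,"spin": 0},
  {"x": 0,"y": 0,"z": -0.03,"spin": 0},
  {"x": 0,"y": 0,"z": -0.045,"spin": 0},
  {"x": 0,"y": 0,"z": -0.045,"spin": 0},
  {"x": 0,"y": 0,"z": -0.04,"spin": 0},
])

```text
t: 20.85
eef_pos: [530.2, 230.2, 309.6]
tcp_rot: [0.548, 0.837, 0.001, 0.0]
wrist_force: [0.7, 0.1, -0.5]
gripper_width: 52.8
gripper_force: 0.0
```

>>> drive_tool([
  {"x": -0.04,"y": 0,"z": 0,"spin": 0},
  {"x": -0.04,"y": 0,"z": 0,"spin": 0},
  {"x": -0.04,"y": 0,"z": 0,"spin": 0},
  {"x": 0,"y": 0,"z": 0,"spin": 0},
  {"x": 0,"y": 0,"z": 0,"spin": 0},
])

```text
t: 21.35
eef_pos: [578.2, 119.5, 307.1]
tcp_rot: [0.549, 0.836, 0.0, 0.0]
wrist_force: [-0.7, 1.1, 0.4]
gripper_width: 52.8
gripper_force: 0.0
```

Run:
```python
from h import *
o=sensors.get_obs(); c=get_calibration("wrist"); im=cv2.cvtColor(grab_frame("wrist"),cv2.COLOR_RGB2BGR); cv2.imwrite("pics/fin.png",im)
print(o['t'],o['eef_pos'],o['gripper_width'])
a=np.radians(23.6); S=np.array([530,230.4,0]); ex=np.array([np.cos(a),np.sin(a),0]); ey=np.array([-np.sin(a),np.cos(a),0]); z=np.array([0,0,1.])
hsv=cv2.cvtColor(im,cv2.COLOR_BGR2HSV); m=((hsv[...,0]<16)&(hsv[...,1]>150)&(hsv[...,2]>60)).astype(np.uint8)
n,l,st,ce=cv2.connectedComponentsWithStats(m); j=1+st[1:,4].argmax(); r=cv2.minAreaRect(np.argwhere(l==j)[:,::-1].astype(np.float32))
print(st[j],r,cv2.boxPoints(r).round().tolist())
W=[at(c,p,125)[:2] for p in cv2.boxPoints(r)]; print(np.round(W,1).tolist(),np.mean(W,0))
for zz in(127,147): print(zz,proj(c,[S+sx*12*ex+sy*70*ey+zz*z for sx,sy in((-1,-1),(-1,1),(1,1),(1,-1))]).round(0).tolist())
```

```text
21.35 [578.1808505  119.52101077 307.11076998] 52.79185229040386
[586 245  19  29 110] ((596.8621215820312, 259.3448181152344), (14.484236717224121, 29.711254119873047), 21.801406860351562) [[585.0, 270.0], [596.0, 243.0], [609.0, 248.0], [598.0, 276.0]]
[[792.3, 165.9], [786.2, 189.1], [798.5, 189.5], [804.9, 166.2]] [795.46509617 177.68422089]
127 [[305.0, 155.0], [301.0, -76.0], [340.0, -76.0], [337.0, 155.0]]
147 [[304.0, 158.0], [299.0, -91.0], [341.0, -92.0], [338.0, 158.0]]
```

Run:
```python
from h import *
im=cv2.imread("pics/fin.png"); hsv=cv2.cvtColor(im,cv2.COLOR_BGR2HSV)
for v in (20,60,100,130,145,150,153,156,160,165,175): print(v,im[v,321].tolist(),end=" | ")
print()
for v in(30,120): print(v,[ (u,im[v,u].tolist()) for u in (285,295,299,303,307,315,330,335,339,343,350)])
```

```text
20 [64, 100, 152] | 60 [65, 99, 152] | 100 [60, 96, 143] | 130 [64, 103, 153] | 145 [67, 105, 154] | 150 [69, 104, 155] | 153 [51, 79, 116] | 156 [33, 50, 67] | 160 [57, 77, 97] | 165 [61, 83, 106] | 175 [113, 153, 193] | 
30 [(285, [91, 126, 158]), (295, [105, 144, 179]), (299, [99, 137, 171]), (303, [41, 63, 87]), (307, [64, 96, 142]), (315, [68, 105, 158]), (330, [65, 101, 151]), (335, [53, 85, 129]), (339, [43, 62, 93]), (343, [97, 135, 170]), (350, [97, 133, 167])]
120 [(285, [106, 143, 181]), (295, [106, 146, 180]), (299, [103, 139, 174]), (303, [59, 84, 104]), (307, [58, 88, 135]), (315, [64, 100, 148]), (330, [69, 108, 161]), (335, [58, 90, 136]), (339, [67, 95, 123]), (343, [102, 140, 176]), (350, [102, 138, 173])]
```

The handle's edges (columns 304–338) and end (row 154) match the prediction for a fully seated handle. The robot is clear, so I'm handing in.

```bash
python3 -c "
from plant import order; print(order.close_job())"
```

```text
the job is handed in; nothing more can be done
None
```

The job is handed in at about 21 s: the vise lever is swung out about 93° and left open, the scraper is seated blade down in the tool block's long slot with its handle flush on top, and the arm kept clear of the bowl, funnel, cup and jug.

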